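Clamp a lino block on the engraving bed with the cam strap clamp

ROBOT

A 6-joint arm with a two-finger parallel gripper is mounted at the origin on the work surface. World frame = base frame: x ahead of the robot, y to its left, z up, the work surface at z = 0. Lengths are in m, angles in degrees, forces in N, time in s.
With the tool pointing down it reaches from about 0.4 to 0.825 m from the base axis. Payload 7 kg.
Tool frame: the origin (TCP) lies at the very end of the fingers, on their centre line; the grasp point (between the pads) lies tcp_to_grasp behind it (tcp_to_grasp is the distance from the TCP to the grasp point, in m); x points along the fingers, y is the direction in which the jaws open and shut, and the axes are right-handed (so a half turn about x gives the same grasp; the last joint's range is limited). The gripper opens to 88 mm and grips with 3 to 60 N. Pads are 19 mm wide; open, the fingers measure 130 mm over their backs; the gripper's body (78 mm by 193 mm) begins 47 mm behind the grasp point.
Start: joints at [-55.457, 20.546, 0.682, 0, -70.136, -16.507], TCP at [0.209, -0.642, 0.227] pointing down, gripper open.
Joint ranges: [-176.03, 176.03], [-82.01, 121.73], [-58.28, 71.71], [-173.87, 95.51], [-174.79, -0.11], [-173.66, 173.66]. Speed limits (degrees/s): [136.94, 136.94, 172.46, 180, 180, 180].

INTERFACE

Orientations are given as [roll, pitch, yaw] about the fixed x, y, z axes, in that order (R = Rz(yaw) Ry(pitch) Rx(roll)).
In Python, from plant import * gives the robot as it stands. The module is installed in compiled form; this text tells all that it offers.
- The arm moves only by the shell command python3 -m pendant 'ROWS'. ROWS is JSON, a list of rows, each an object with "claw": the finger opening in mm, from 0 to 87.6; "linear": the shift along the tool's x, y, z in mm, a list of three; "twist": the turn about the tool's x in rad. In form: [{"claw": claw, "linear": [tx, ty, tz], "twist": twist}, ...]. A call has exactly 10 rows; each row shifts and turns the commanded pose from where the row before left it, along the tool's axes as they then stand; what a row does not reach is not made up. A row lasts 1/12 s, in which the tool goes at most 41.7 mm and 7.16 degrees, less where a joint would pass 70% of its speed; a pose out of reach is approached as far as the arm can. A call with a gripper value outside its range is refused whole. The fingers move at their own pace and stop on an object; the grip force is fixed at half the most. Time passes only in rows, so rows that do not move let the fingers close, or fill a call up. It gives the time, the measured TCP pose, the force and the opening at its end, in the units of the state.
- get_obs(): the state, without advancing time (a new reading comes with each control period).
- snapshot(name): name is "scene" or "top" or "wrist"; returns (picture, depth): 420x560x3 uint8, red, green, blue; 420x560 float32, m along the optical axis (not along the pixel's ray), 0 where there is no reading.
- camera_params(name): a dict with "fx", "fy", "cx", "cy" (pixels), "rvec" (rotation vector, rad) and "tvec" (3), from world to camera coordinates, as OpenCV has them. Camera axes: x right, y down, z forward; pixel columns grow to the right and rows downward; lengths in m; the calibration is good to about 2 mm. A picture is of the moment at which its call begins: read the wrist's pose just before it. camera_params takes no time and is no camera call; for the wrist camera it gives the pose at the moment of the call.
- close_job(): hands the job in, once; it reports no verdict.
Trained networks look in the newest picture that a camera, given by its name, has taken for a name from the list of things; names that differ only in an ending like _2 or _b are one class to them, and where a whole thing is asked for, a point or a joint stands for the part that bears it (a point fixed in the world has none). Each returns a list of dicts, best first, with "confidence" (0 to 1); they miss things now and then, are a little off and sometimes report something else, mostly with a low value. They report only what shows in the picture. A call takes as long as a camera call.
- boxes_of(camera, target): "xy" ([column, row] in pixels, amid what is visible of it).
The state is a dict: "clock": time; "joint_pos": joint angles; "qvel": joint speeds; "tau": joint torques, N m; "tool_pos": TCP position; "orientation": TCP orientation; "force": force on the tool from outside, world axes, zero at the start; "moment": the same for the moment, N m; "opening": finger opening in m.
Only numpy, scipy, OpenCV 4.12 (cv2) and the standard library are available. Lean on these libraries where they do the work, as an engineer would, in place of code of your own. Each camera call takes 0.05 s, during which the arm holds its last target. There are 200 camera calls.

TASK

Clamp the lino block on the black bed, ready for cutting: flip the clamp's red-handled cam lever up to open it, lay the block flat on the bed and slide it under the rubber pad until it is fully home against the end stop and the side fence. Then turn the brass wing nut clockwise until the pad just touches the block, and flip the lever all the way down again, so that the pad holds the block firmly without crushing it. Let go, and leave the ink can, the roller and the ink knife where they are.

Things in the scene. Friction and masses are not known exactly. Their poses are not given: they have to be found in the camera images.
- bed: Black steel bed plate, fixed to the bench, 80 mm wide (x), 405 mm long (y, from -240 to +165 mm), top face 30 mm above the table. Origin on the table below the upright stud of its strap clamp; y runs from the work end to the lever end, x points roughly away from the robot. The clamp's blue strap, 38 mm wide, lies over it from y = -102 to +125 mm, 75 to 91 mm above the table.
- home (a point): Where the centre of the block's underside lies when the block is fully home (bed's x = 0, y = -125 mm, on the bed's top face); same axes as the bed. The block's length lies along y, its end touches the end stop and its side the side fence.
- stop_face (a point): End stop: a steel bar across the bed, 64 mm wide, 14 mm high above the bed's top, at the bed's y = -45 mm. This point is the middle of its face that looks to the bed's -y.
- fence_face (a point): Side fence: a steel bar along the bed on the robot's side, 14 mm high above the bed's top, from the bed's y = -125 to -50 mm. This point is the middle of its face, which looks to the bed's +x and lies at x = -25 mm.
- cam_lever (a joint): Angle of the cam lever (rad): 0 = closed, level, pointing along the bed's +y; it grows as the handle is lifted, to 1.6 = open, upright (stop). Starts at 0 to 0.06. About 2 N at the handle moves it; it stays where it is left. Closing it from 1.5 to 0 lowers the pad by 5 mm, evenly, as the strap tips by 0.06 rad; the angle is taken from the strap.
- lever_pin (a point): The pin about which the cam lever turns, parallel to the bed's x axis, at the lever end of the strap (bed's x = 0, y = 110 mm), about 63 mm above the table when closed and 7 mm lower when open.
- lever_grip (a point): Centre of the lever's red handle, 120 mm from the pin: a cross-handle of two red barrels, 26 mm in diameter, 40 mm long overall along the bed's x, on a steel rod 13 mm thick. The barrels turn freely on their cross pin, so that pinched by their two ends they keep the fingers' attitude as the lever swings. About 63 mm above the table when closed, 175 mm when open.
- wing_nut (a joint): Angle of the wing nut (rad), growing clockwise seen from above. Each radian lowers the pad by 2.75 mm and the nut by 1.6 mm. Starts at 0 to 0.75; stop at 5. With the lever open and the block home the pad first touches the block at about 2.0. The nut stays where it is left; 0.15 N m turns it.
- wing_grip (a point): Grip point of the brass wing nut on its upright axis, 8 mm below the top of the wings, about 134 mm above the table. The wings are one flat upright blade: 74 mm long (along this frame's x), 12 mm thick (y), 30 mm high. z is up. Below it a round hub, 38 mm in diameter, with its top 22 mm below this point. At 0 the blade lies along the bed's x.
- pad_tip (a point): Middle of the flat underside of the square rubber pad, 24 by 24 mm, on a swivelling foot under the work end of the strap (bed's x = 0, y = -80 mm). With the lever open the block passes under it with 3.4 to 5.5 mm to spare at the start; with the lever closed there is not enough room.
- pad: The same rubber pad; origin in the middle of its underside. Rubber (it squashes by 2 mm or so) on a spring plunger: together they press with about 2.1 N for each mm that the clamp is lowered after the pad has touched.
- block: The lino block: wood with a grey-green lino top that carries a cut leaf motif; 50 mm wide (x), 160 mm long (y), 24 mm high, about 160 g. Origin in the centre of its underside, z up. It starts flat on the table on the far side of the bed. Either end may go to the stop.
- ink_can: Bystander: steel ink can with a green band, 84 mm in diameter, 70 mm high; origin in the centre of its underside.
- brayer: Bystander: ink roller lying on the table, 185 mm long, with a black roller of 40 mm diameter and a dark wooden handle; origin near its middle, on the table.
- ink_knife: Bystander: flat ink knife, 200 mm long, lying on the table along the robot's side of the bed; origin under its middle.

How it is judged:
By the outcome, as a careful person would: the job done as asked, in the order asked, and still so for the second after the job is handed in, with the robot touching nothing.
It also fails if it takes over 72 s, if anything falls off the work surface, if the arm or the gripper's body presses on something with over 40 N, if the wrist force passes 120 N, or if a joint passes its speed limit or range.

## Working session

There is one attempt and no reset: what is moved stays moved. The work goes in short steps, Python scripts to look and compute and a shell command to move; the robot and the scene stay as the last step left them, time stands still between calls to the robot, and variables do not carry over. Pictures are saved under pics/ and viewed, about 8 in all and at most 12, crops included, and the job is handed in when it is done.

```bash
mkdir -p pics
cat > h.py <<'E'
from plant import *
import numpy as np, cv2
def save(n,cam):
    p,d=snapshot(cam); cv2.imwrite(f"pics/{n}.png",p[:,:,::-1]); np.save(f"pics/{n}.npy",d); return p,d
def cp(cam):
    c=camera_params(cam); R=cv2.Rodrigues(np.array(c["rvec"],float))[0]; return c,R,np.array(c["tvec"],float).ravel()
def w(cam,u,v,d,c=None):
    c,R,t=c or cp(cam); u,v,d=map(np.asarray,(u,v,d))
    P=np.stack([(u-c["cx"])/c["fx"]*d,(v-c["cy"])/c["fy"]*d,d],-1); return (P-t)@R
def pix(cam,X,c=None):
    c,R,t=c or cp(cam); P=R@np.asarray(X)+t; return P[0]/P[2]*c["fx"]+c["cx"],P[1]/P[2]*c["fy"]+c["cy"]
def cloud(cam,d,c=None):
    v,u=np.mgrid[:d.shape[0],:d.shape[1]]; return w(cam,u,v,d,c)
E
python3 - <<'E'
from h import *
np.set_printoptions(precision=4,suppress=True)
print(get_obs())
ims=[]
for cam in("scene","top"):
    p,d=save(cam+"0",cam); C=cloud(cam,d); print(cam,cp(cam)[0])
    for n in["bed","cam_lever","lever_grip","wing_grip","pad","block","ink_can","brayer","ink_knife"]:
        for b in boxes_of(cam,n)[:2]:
            u,v=b["xy"]; print(n,np.round([u,v]),round(b["confidence"],2),C[int(v),int(u)])
E
```

```text
{'clock': 0.0, 'joint_pos': array([-55.4557,  20.5917,   0.6332,  -0.0208, -70.1345, -16.5065]), 'qvel': array([ 0.0715,  0.0691,  0.0494, -0.0365, -0.021 , -0.0089]), 'tau': array([ -0.0005, -58.2716,  29.3045,   6.9971,   0.0069,  -0.0001]), 'tool_pos': array([ 0.2088, -0.6414,  0.2256]), 'orientation': array([ 94.6391,  89.9049, 112.6697]), 'force': array([-1.1844, -0.07  , -0.4183]), 'moment': array([ 0.0247, -0.0593,  0.003 ]), 'opening': 0.0878691237433546}
scene {'fx': 546.0296640764666, 'fy': 546.0296640764666, 'cx': 280.6978567459872, 'cy': 202.2359523909098, 'rvec': array([ 0.6923,  2.4725, -1.2947]), 'tvec': array([ 0.4377, -0.0674,  1.5903])}
bed [294. 234.] 0.65 [0.5458 0.1015 0.085 ]
cam_lever [323. 270.] 0.58 [0.5485 0.2201 0.0687]
lever_grip [325. 273.] 0.93 [0.5475 0.2298 0.0672]
lever_grip [294. 236.] 0.72 [0.5483 0.1096 0.0857]
wing_grip [289. 202.] 0.98 [0.5218 0.0452 0.1281]
pad [322. 268.] 0.44 [0.5449 0.2153 0.0662]
block [232. 228.] 0.67 [ 0.6223 -0.0587  0.0242]
ink_can [241. 293.] 0.94 [0.7294 0.1952 0.0707]
ink_can [308. 246.] 0.47 [0.5392 0.1524 0.083 ]
br
[... 172 characters left out ...]
9216, 'fy': 380.69210580799216, 'cx': 289.95086612635913, 'cy': 207.24850446157447, 'rvec': array([ 2.1793, -2.1873,  0.1023]), 'tvec': array([-0.0287,  0.5312,  1.0127])}
bed [274. 216.] 0.96 [0.5032 0.0105 0.0922]
cam_lever [195. 203.] 0.6 [0.5417 0.2185 0.0692]
wing_grip [261. 213.] 0.53 [0.5077 0.0404 0.1382]
wing_grip [197. 206.] 0.2 [ 0.5376  0.2276 -0.0031]
pad [261. 211.] 0.7 [0.5122 0.0425 0.1427]
pad [271. 217.] 0.26 [0.5032 0.0181 0.0927]
block [305. 180.] 0.59 [ 0.6052 -0.0719  0.0263]
ink_can [216. 143.] 0.98 [0.6998 0.1634 0.0698]
brayer [390. 225.] 0.57 [ 0.4842 -0.297   0.0314]
ink_knife [241. 249.] 0.55 [0.4183 0.1066 0.0033]
ink_knife [271. 214.] 0.41 [0.5083 0.0206 0.0919]
```

Run:
```python
import cv2,numpy as np
a=cv2.imread("pics/top0.png")[100:310,150:450];b=cv2.imread("pics/scene0.png")[90:370,150:420]
cv2.imwrite("pics/a.png",cv2.resize(a,None,fx=2.6,fy=2.6,interpolation=2));cv2.imwrite("pics/b.png",cv2.resize(b,None,fx=2.1,fy=2.1,interpolation=2))
```

```text
(no output)
```

View pics/a.png

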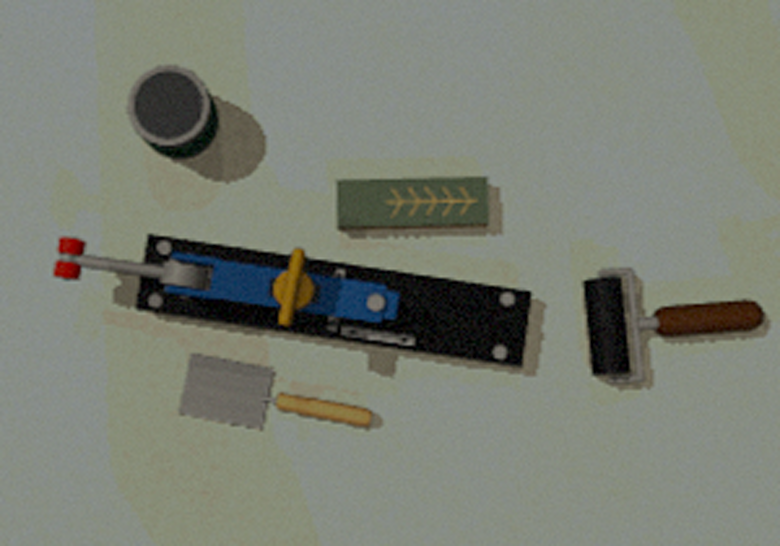

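View pics/b.png

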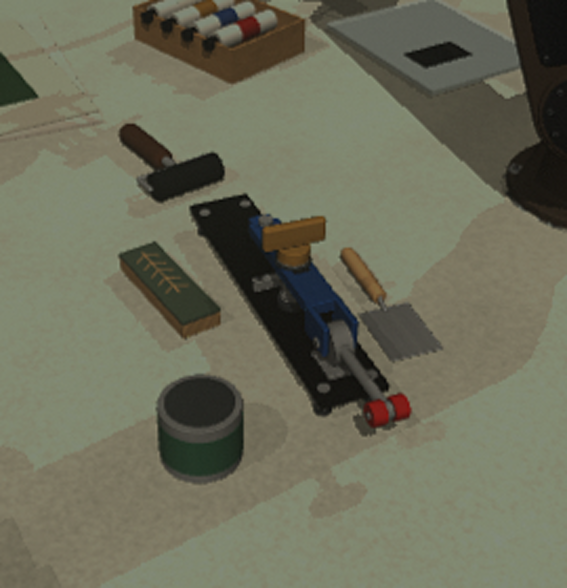

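The pictures show the bed slightly rotated: the clamp's red handle is on the left (top ≈ 176,200 px) and the brass blade near (262,210). The block lies parallel-ish at (308,178), clear of the bed. Next I fit the poses.

```bash
cat > fit.py <<'E'
from h import *
np.set_printoptions(precision=4,suppress=True)
import plant
print({k:getattr(plant,k) for k in dir(plant) if 'tcp' in k.lower()})
def rect(P): 
    r=cv2.minAreaRect((P*1000).astype(np.float32)); return np.round(r[0],1),np.round(r[1],1),round(r[2],2)
cam="top"; p=cv2.imread("pics/top0.png"); d=np.load("pics/top0.npy"); C=cloud(cam,d)
hsv=cv2.cvtColor(p,cv2.COLOR_BGR2HSV); B,G,R=[p[:,:,i].astype(int) for i in range(3)]
v,u=np.mgrid[:420,:560]; roi=(u>165)&(u<360)&(v>150)&(v<245)
def plane(mask,z): # intersect pixel rays with plane z
    c,Rm,t=cp(cam); o=-Rm.T@t; n=np.argwhere(mask); r=np.stack([(n[:,1]-c["cx"])/c["fx"],(n[:,0]-c["cy"])/c["fy"],np.ones(len(n))],-1)@Rm
    return o[:2]+r[:,:2]*((z-o[2])/r[:,2])[:,None]
def biggest(m):
    m=cv2.morphologyEx(m.astype(np.uint8),cv2.MORPH_OPEN,np.ones((3,3)));k,l,s,_=cv2.connectedComponentsWithStats(m); return l==1+s[1:,4].argmax()
g=biggest((G>R+8)&(G>B+3)&(u>270)&(u<345)&(v>160)&(v<195)); print("block",g.sum(),rect(plane(g,.024)),np.median(C[g],0))
bl=(B>R+25)&roi; print("strap",bl.sum(),rect(plane(biggest(bl),.09)),np.median(C[bl],0))
dk=(p.max(2)<45)&roi; m=biggest(dk)|bl; print("bed",rect(plane(biggest(dk),.03)))
br=biggest((R>B+60)&(u>245)&(u<280)&roi&(C[:,:,2]>.115)); print("wing",br.sum(),rect(plane(br,.139)),np.median(C[br],0))
rd=(R>G+60)&(R>B+60)&(u<185)&(u>160); print("grip",rd.sum(),rect(plane(rd,.07)),np.median(C[rd],0))
E
python3 fit.py
```

```text
{'tcp_to_grasp': 0.0188}
block 9 (array([ 633.1, -124.3]), array([5.5, 5.6]), 89.35) [ 0.6329 -0.1241  0.0252]
strap 926 (array([525.7, 108.1]), array([105.4,  41. ]), 80.81) [0.5158 0.0625 0.0907]
bed (array([ 493.5, -101.6]), array([193.1,  77.7]), 81.25)
wing 139 (array([515.1,  39.5]), array([12. , 70.6]), 77.66) [0.5148 0.04   0.1415]
grip 101 (array([549.9, 264.7]), array([22.9, 38.4]), 80.32) [0.5476 0.2633 0.0736]
```

```bash
cat >> fit.py <<'E'
b=(C[:,:,2]>.015)&(C[:,:,2]<.035)&(C[:,:,0]>.56)&(C[:,:,0]<.68)&(C[:,:,1]>-.2)&(C[:,:,1]<.06)
b=biggest(b);print("block2",b.sum(),rect(plane(b,.024)))
o=get_obs(); from scipy.spatial.transform import Rotation as Ro
print(Ro.from_euler('xyz',o["orientation"],degrees=True).as_matrix())
E
python3 fit.py|tail -4
```

```text
block2 1087 (array([612.3, -80.2]), array([ 51.1, 159.5]), 1.25)
[[ 0.     -0.3096  0.9509]
 [-0.      0.9509  0.3096]
 [-1.     -0.      0.    ]]
```

```bash
cat >> h.py <<'E'
from scipy.spatial.transform import Rotation as Ro
np.set_printoptions(precision=4,suppress=True)
O=np.array([.515,.0395,0]); YAW=-8.8
def bed(x,y,z,O=O): return O+Ro.from_euler('z',YAW,degrees=True).apply(np.array([x,y,z])/1000)
def st():
    o=get_obs(); T=Ro.from_euler('xyz',o["orientation"],degrees=True).as_matrix(); return o,T,np.array(o["tool_pos"])
def go(tcp):
    o,T,p=st(); h=np.degrees(np.arctan2(T[1,1],T[0,1])); print("delta tool mm",(T.T@(np.asarray(tcp)-p)*1000).round(1),"yhead",h.round(2),"clk",o["clock"],"F",o["force"],"q",o["joint_pos"],"op",o["opening"],"down",T[:,0].round(3))
E
python3 -m pendant '[{"claw":87,"linear":[0,0,0],"twist":-0.1225},{"claw":87,"linear":[0,0,0],"twist":-0.1225},{"claw":87,"linear":[0,0,0],"twist":-0.1225},{"claw":87,"linear":[0,0,0],"twist":-0.1225},{"claw":87,"linear":[0,0,0],"twist":-0.1225},{"claw":87,"linear":[0,0,0],"twist":-0.1225},{"claw":87,"linear":[0,0,0],"twist":-0.1225},{"claw":87,"linear":[0,0,0],"twist":-0.1225},{"claw":87,"linear":[0,0,0],"twist":-0.1225},{"claw":87,"linear":[0,0,0],"twist":0}]'
python3 -c "
from h import *
go(bed(0,230,120))"
```

```text
clock: 1.83
tool_pos: [0.209, -0.6418, 0.2266]
orientation: [77.5, 90.0, 159.0]
force: [0.2, -0.1, -0.5]
opening: 0.087
delta tool mm [ 106.6 -203.7  948.9] yhead 171.53 clk 1.8333 F [ 0.1581 -0.0671 -0.4713] q [-55.4552  20.5469   0.6824   0.0006 -70.1363  46.989 ] op 0.08701054600503909 down [-0.  0. -1.]
```

```bash
python3 -m pendant '[{"claw":87,"linear":[0,-20,36],"twist":0},{"claw":87,"linear":[0,-20,36],"twist":0},{"claw":87,"linear":[0,-20,36],"twist":0},{"claw":87,"linear":[0,-20,36],"twist":0},{"claw":87,"linear":[0,-20,36],"twist":0},{"claw":87,"linear":[0,-20,36],"twist":0},{"claw":87,"linear":[0,-20,36],"twist":0},{"claw":87,"linear":[0,-20,36],"twist":0},{"claw":87,"linear":[0,-20,36],"twist":0},{"claw":87,"linear":[0,-4,36],"twist":0}]'
python3 -m pendant '[{"claw":87,"linear":[0,0,39],"twist":0},{"claw":87,"linear":[0,0,39],"twist":0},{"claw":87,"linear":[0,0,39],"twist":0},{"claw":87,"linear":[0,0,39],"twist":0},{"claw":87,"linear":[0,0,39],"twist":0},{"claw":87,"linear":[0,0,39],"twist":0},{"claw":87,"linear":[0,0,39],"twist":0},{"claw":87,"linear":[0,0,39],"twist":0},{"claw":87,"linear":[0,0,39],"twist":0},{"claw":87,"linear":[0,0,39],"twist":0}]'
python3 - <<'E'
from h import *
go(bed(0,230,120))
c=cp("wrist");p,d=save("w1","wrist");C=cloud("wrist",d,c)
for n in["lever_grip","wing_grip","pad","cam_lever"]:
    for b in boxes_of("wrist",n)[:2]:
        u,v=b["xy"]; print(n,np.round([u,v]),round(b["confidence"],2),C[int(v),int(u)])
print(pix("wrist",bed(0,230,63),c),pix("wrist",bed(0,0,142),c))
E
```

```text
clock: 2.67
tool_pos: [0.4484, -0.3126, 0.2266]
orientation: [-120.6, 89.9, -39.7]
force: [1.3, -0.0, 0.0]
opening: 0.0871
clock: 3.5
tool_pos: [0.5054, 0.0733, 0.2271]
orientation: [-53.7, 89.9, 27.3]
force: [0.8, 0.3, -1.0]
opening: 0.087
delta tool mm [107.2 -13.7 198.1] yhead 170.95 clk 3.5 F [ 0.7877  0.2819 -0.9744] q [ 30.3137   4.8981 -19.715    0.0037 -65.3236 -39.3699] op 0.0869567337451287 down [ 0.001  0.001 -1.   ]
lever_grip [267. 266.] 0.89 [0.532  0.1451 0.0805]
wing_grip [262. 174.] 0.72 [0.5149 0.0366 0.1393]
wing_grip [268. 266.] 0.62 [0.531  0.1455 0.08  ]
pad [356. 192.] 0.72 [0.4119 0.0972 0.0014]
cam_lever [265. 268.] 0.79 [0.5345 0.147  0.0808]
(np.float64(269.67834633362264), np.float64(349.50365885088695)) (np.float64(262.3057150539162), np.float64(178.0835996317246))
```

View pics/w1.png

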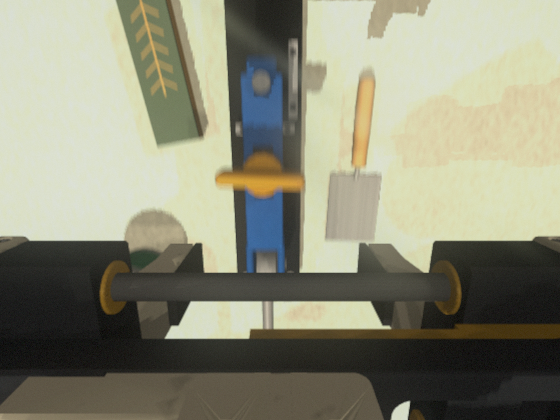

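The wrist picture shows the strap running down column ~262, the brass blade at (262,177) and the leaf block at upper left. That agrees with the bed pose. I refine yaw and nut angle from this picture.

Run:
```python
from h import *
p=cv2.imread("pics/w1.png");d=np.load("pics/w1.npy");c=cp("wrist");C=cloud("wrist",d,c)
B,G,R=[p[:,:,i].astype(int) for i in range(3)];v,u=np.mgrid[:420,:560]
def pl(m,z):
    k,Rm,t=c;o=-Rm.T@t;n=np.argwhere(m);r=np.stack([(n[:,1]-k["cx"])/k["fx"],(n[:,0]-k["cy"])/k["fy"],np.ones(len(n))],-1)@Rm
    return (o[:2]+r[:,:2]*((z-o[2])/r[:,2])[:,None])*1000
def pca(P,s):
    e,V=np.linalg.eigh(np.cov(P.T)); r=cv2.minAreaRect(P.astype(np.float32)); print(s,len(P),P.mean(0).round(1),"dir",(np.degrees(np.arctan2(*V[::-1,1]))%180).round(2),r)
top=(v<235)
w=(R>B+60)&(G<R-20)&(C[:,:,2]>.131)&top&(u>200)&(u<320); pca(pl(w,.139),"wing")
bl=(B>R+25)&top; pca(pl(bl,.09),"strap")
# left bed edge / right bed edge by row
dk=(p.max(2)<60)&(u>215)&(u<310)
for nm,f in(("far",np.min),("near",np.max)):
    m=np.zeros_like(dk)
    for r in range(5,160,2):
        x=np.where(dk[r])[0]
        if len(x): m[r,f(x)]=1
    P=pl(m,.03); k=np.polyfit(P[:,1],P[:,0],1)
    for _ in range(3):
        e=abs(P[:,0]-np.polyval(k,P[:,1])); P=P[e<2*np.median(e)+.5];k=np.polyfit(P[:,1],P[:,0],1)
    print(nm,len(P),"yaw",-np.degrees(np.arctan(k[0])),"x at y=0",np.polyval(k,0))
go(bed(0,230,120))
b=(C[:,:,2]>.017)&(C[:,:,2]<.032)&(C[:,:,0]>.56)&(C[:,:,0]<.68)&top;pca(pl(b,.024),"block")
```

```text
wing 1185 [516.7  37.4] dir 169.26 ((517.1468505859375, 38.603294372558594), (17.851058959960938, 71.06831359863281), 83.96648406982422)
strap 4571 [513.8  14.4] dir 81.41 ((515.1614379882812, 21.88330841064453), (163.46348571777344, 37.417354583740234), 81.19840240478516)
far 50 yaw -12.470560610385524 x at y=0 524.522403143467
near 38 yaw -31.696962441570392 x at y=0 514.2272551327718
delta tool mm [106.4 -14.2 200.1] yhead 171.11 clk 3.75 F [ 0.2549 -0.8135  0.0599] q [ 30.1169   4.938  -19.753   -0.0017 -65.3313 -39.0086] op 0.08694399198312361 down [-0. -0. -1.]
block 6929 [613.1 -72.5] dir 97.36 ((605.239013671875, -12.471511840820312), (67.75592041015625, 278.34686279296875), 8.430105209350586)
```

```bash
python3 -m pendant '[{"claw":87,"linear":[0,-2.4,33],"twist":0},{"claw":87,"linear":[0,-2.4,33],"twist":0},{"claw":87,"linear":[0,-2.4,33],"twist":0},{"claw":87,"linear":[0,-2.4,33],"twist":0},{"claw":70,"linear":[0,-2.4,33],"twist":0},{"claw":70,"linear":[0,-2.2,34],"twist":0},{"claw":70,"linear":[30,0,0],"twist":0},{"claw":70,"linear":[30,0,0],"twist":0},{"claw":70,"linear":[30,0,0],"twist":0},{"claw":70,"linear":[10,0,0],"twist":0}]'
python3 - <<'E'
from h import *
go(bed(0,229,47)); p,d=save("s1","scene"); C=cloud("scene",d)
R=p.astype(int);m=(R[:,:,0]>R[:,:,1]+60)&(R[:,:,0]>R[:,:,2]+60); n=np.argwhere(m); print(len(n),n.mean(0), np.median(C[m],0))
E
```

```text
clock: 4.58
tool_pos: [0.5481, 0.2629, 0.1222]
orientation: [132.2, 89.6, -146.8]
force: [-0.2, -0.0, -1.0]
opening: 0.0702
delta tool mm [75.2 -1.8  3.5] yhead 170.96 clk 4.5833 F [-0.1741 -0.0027 -0.9523] q [ 43.9718  19.3862 -15.6057  -0.0826 -55.3648 -52.9603] op 0.07019241464677858 down [-0.005 -0.003 -1.   ]
497 [166.1006 300.1811] [ 0.1042 -0.8573  0.0229]
```

```bash
python3 -m pendant '[{"claw":70,"linear":[25,-1.5,1],"twist":0},{"claw":70,"linear":[25,0,0],"twist":0},{"claw":70,"linear":[20,0,0],"twist":0},{"claw":70,"linear":[8,0,0],"twist":0},{"claw":70,"linear":[0,0,0],"twist":0},{"claw":30,"linear":[0,0,0],"twist":0},{"claw":30,"linear":[0,0,0],"twist":0},{"claw":30,"linear":[0,0,0],"twist":0},{"claw":30,"linear":[0,0,0],"twist":0},{"claw":30,"linear":[0,0,0],"twist":0}]'
python3 - <<'E'
from h import *
go(bed(0,229,47))
E
```

```text
clock: 5.47
tool_pos: [0.5519, 0.2668, 0.0495]
orientation: [-39.3, 89.9, 41.9]
force: [1.1, -0.1, 0.5]
opening: 0.0419
delta tool mm [ 2.5  1.7 -1.3] yhead 171.21 clk 5.4667 F [ 1.1045 -0.0501  0.455 ] q [ 44.0345  24.1692 -19.4952   0.0045 -46.2474 -52.8303] op 0.04191524183141432 down [ 0.001  0.001 -1.   ]
```

Run:
```python
from h import *
a=np.linspace(.03,1.53,20); f=.96*a; y=120*np.cos(f); z=-4.67*a+120*np.sin(f)
print(np.c_[-np.diff(z),np.diff(y)].round(1).tolist()); go([0,0,0])
```

```text
[[-8.7, -0.6], [-8.6, -1.3], [-8.5, -2.0], [-8.3, -2.6], [-8.1, -3.3], [-7.8, -3.9], [-7.5, -4.5], [-7.1, -5.1], [-6.7, -5.7], [-6.3, -6.2], [-5.8, -6.7], [-5.3, -7.1], [-4.7, -7.5], [-4.1, -7.9], [-3.5, -8.2], [-2.9, -8.5], [-2.2, -8.7], [-1.6, -8.9], [-0.9, -9.0]]
delta tool mm [  48.6  504.7 -348.1] yhead 171.21 clk 5.4667 F [ 1.1045 -0.0501  0.455 ] q [ 44.0345  24.1692 -19.4952   0.0045 -46.2474 -52.8303] op 0.04191524183141432 down [ 0.001  0.001 -1.   ]
```

```bash
python3 -m pendant '[{"claw":30,"linear":[0,0,0],"twist":0},{"claw":30,"linear":[-8.7,0,-0.6],"twist":0},{"claw":30,"linear":[-8.6,0,-1.3],"twist":0},{"claw":30,"linear":[-8.5,0,-2],"twist":0},{"claw":30,"linear":[-8.3,0,-2.6],"twist":0},{"claw":30,"linear":[-8.1,0,-3.3],"twist":0},{"claw":30,"linear":[-7.8,0,-3.9],"twist":0},{"claw":30,"linear":[-7.5,0,-4.5],"twist":0},{"claw":30,"linear":[-7.1,0,-5.1],"twist":0},{"claw":30,"linear":[-6.7,0,-5.7],"twist":0}]'; python3 -c "
from h import *
go(bed(0,110,63))"
```

```text
clock: 6.3
tool_pos: [0.5483, 0.2397, 0.1218]
orientation: [-33.7, 89.7, 47.5]
force: [0.2, 6.0, 1.7]
opening: 0.0397
delta tool mm [ 58.4   2.5 -93.2] yhead 171.24 clk 6.3 F [0.1775 5.974  1.7442] q [ 42.2941  18.2511 -17.4011  -0.0312 -54.0704 -51.0318] op 0.0397222359827554 down [ 0.003  0.004 -1.   ]
```

```bash
python3 -m pendant '[{"claw":30,"linear":[-6.3,0,-6.2],"twist":0},{"claw":30,"linear":[-5.8,0,-6.7],"twist":0},{"claw":30,"linear":[-5.3,0,-7.1],"twist":0},{"claw":30,"linear":[-4.7,0,-7.5],"twist":0},{"claw":30,"linear":[-4.1,0,-7.9],"twist":0},{"claw":30,"linear":[-3.5,0,-8.2],"twist":0},{"claw":30,"linear":[-2.9,0,-8.5],"twist":0},{"claw":30,"linear":[-2.2,0,-8.7],"twist":0},{"claw":30,"linear":[-1.6,0,-8.9],"twist":0},{"claw":30,"linear":[-0.9,0,-9],"twist":0}]'
python3 - <<'E'
from h import *
go(bed(0,110,56))
go(bed(0,110,56)) 
o,T,p=st(); q=Ro.from_euler('z',-YAW,degrees=True).apply(p-O)*1000; y,z=q[1]-110,q[2]+18.8-56; print("bed",q,"r",np.hypot(y,z),"ang",np.arctan2(z,y))
E
```

```text
clock: 7.13
tool_pos: [0.5365, 0.161, 0.16]
orientation: [-49.1, 89.7, 32.1]
force: [-2.1, 2.3, 10.4]
opening: 0.0397
delta tool mm [104.    3.1 -13.7] yhead 171.25 clk 7.1333 F [-2.0519  2.2542 10.3543] q [ 36.7448  12.7073 -19.5867   0.0282 -57.4115 -45.5126] op 0.03970645019698804 down [ 0.004  0.003 -1.   ]
delta tool mm [104.    3.1 -13.7] yhead 171.25 clk 7.1333 F [-2.0519  2.2542 10.3543] q [ 36.7448  12.7073 -19.5867   0.0282 -57.4115 -45.5126] op 0.03970645019698804 down [ 0.004  0.003 -1.   ]
bed [  2.6608 123.3525 160.0237] r 123.54735042418562 ang 1.4625085253033208
```

```bash
python3 -m pendant '[{"claw":75,"linear":[0,0,0],"twist":0},{"claw":75,"linear":[0,0,0],"twist":0},{"claw":75,"linear":[0,0,0],"twist":0},{"claw":75,"linear":[0,0,0],"twist":0},{"claw":75,"linear":[0,0,0],"twist":0},{"claw":75,"linear":[-20,0,0],"twist":0},{"claw":75,"linear":[-30,0,0],"twist":0},{"claw":75,"linear":[-20,0,0],"twist":0},{"claw":75,"linear":[0,-13,-29],"twist":-0.09},{"claw":75,"linear":[0,-13,-29],"twist":-0.09}]'
python3 -m pendant '[{"claw":75,"linear":[0,-13,-29],"twist":0},{"claw":75,"linear":[0,-13,-29],"twist":0},{"claw":75,"linear":[0,-13,-29],"twist":0},{"claw":75,"linear":[0,-13,-29],"twist":0},{"claw":75,"linear":[0,-8,-29],"twist":0},{"claw":75,"linear":[0,0,-29],"twist":0},{"claw":75,"linear":[0,0,-15],"twist":0},{"claw":75,"linear":[0,0,0],"twist":0},{"claw":75,"linear":[0,0,0],"twist":0},{"claw":75,"linear":[0,0,0],"twist":0}]'
python3 - <<'E'
from h import *
go([.613,-.12,.12])
c=cp("wrist");p,d=save("w2","wrist");C=cloud("wrist",d,c); P=C.reshape(-1,3)
m=(C[:,:,2]>.017)&(C[:,:,2]<.032)&(C[:,:,0]>.56)&(C[:,:,0]<.68)&(C[:,:,1]<0.05)
m=cv2.morphologyEx(m.astype(np.uint8),cv2.MORPH_OPEN,np.ones((5,5)));k,l,s,_=cv2.connectedComponentsWithStats(m);m=l==1+s[1:,4].argmax()
print(m.sum(),cv2.minAreaRect((C[m][:,:2]*1000).astype(np.float32)),np.median(C[m],0))
for n in["lever_grip","block","home"]:
  for cam in("wrist",):
    for b in boxes_of(cam,n)[:2]:
        u,v=b["xy"]; print(n,np.round([u,v]),round(b["confidence"],2),C[int(v),int(u)])
E
```

```text
clock: 7.97
tool_pos: [0.5551, 0.1005, 0.2287]
orientation: [-63.4, 89.8, 28.5]
force: [0.5, -0.6, -0.3]
opening: 0.075
clock: 8.8
tool_pos: [0.6196, -0.0871, 0.227]
orientation: [56.0, 90.0, 147.5]
force: [-0.5, 0.0, 0.6]
opening: 0.075
delta tool mm [107.    7.4 -32.7] yhead -178.48 clk 8.8 F [-0.4624  0.0247  0.6214] q [  9.8432  15.9378  -5.864   -0.0118 -68.2103  -8.3151] op 0.07495440930036817 down [-0.  0. -1.]
5360 ((615.3895874023438, -79.95816802978516), (50.286685943603516, 159.8637237548828), 1.1279523372650146) [ 0.6155 -0.0875  0.0228]
block [283. 185.] 0.58 [ 0.6167 -0.0916  0.0229]
home [386. 184.] 0.9 [ 0.4952 -0.097   0.0276]
home [283. 187.] 0.25 [ 0.6177 -0.0877  0.0218]
```

View pics/w2.png

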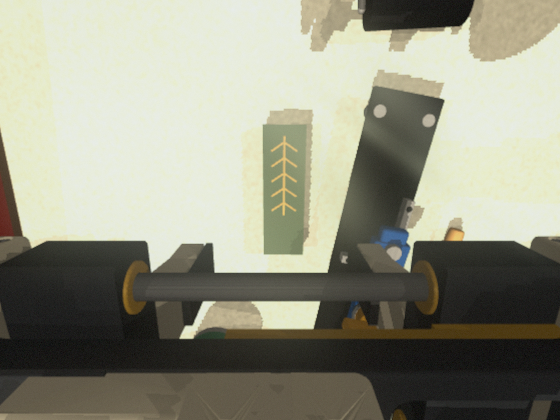

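The view is clear: the block's centre is at px (283,187), upright in the frame. The empty bed is to the right, with screw heads at its end and the fence at about (407,212).

```bash
python3 -m pendant '[{"claw":75,"linear":[20,5,-33],"twist":0},{"claw":75,"linear":[40,0,0],"twist":0},{"claw":75,"linear":[40,0,0],"twist":0},{"claw":75,"linear":[40,0,0],"twist":0},{"claw":75,"linear":[40,0,0],"twist":0},{"claw":75,"linear":[25,0,0],"twist":0},{"claw":75,"linear":[14,0,0],"twist":0},{"claw":75,"linear":[0,0,0],"twist":0},{"claw":35,"linear":[0,0,0],"twist":0},{"claw":35,"linear":[0,0,0],"twist":0}]'
python3 - <<'E'
from h import *
go([.6155,-.12,.006])
p=cv2.imread("pics/w2.png");d=np.load("pics/w2.npy")
E
```

```text
clock: 9.83
tool_pos: [0.6167, -0.1204, 0.0095]
orientation: [-94.8, 89.9, -3.2]
force: [0.4, 0.6, -0.2]
opening: 0.0669
delta tool mm [3.5 1.2 0.5] yhead -178.43 clk 9.8333 F [ 0.4083  0.5833 -0.194 ] q [  6.7358  28.1786 -19.2829   0.0287 -42.4282  -5.184 ] op 0.06690969536470757 down [ 0.002 -0.    -1.   ]
```

```bash
python3 -m pendant '[{"claw":35,"linear":[0,0,0],"twist":0},{"claw":35,"linear":[0,0,0],"twist":0},{"claw":35,"linear":[0,0,0],"twist":0},{"claw":35,"linear":[0,0,0],"twist":0},{"claw":35,"linear":[0,0,0],"twist":0},{"claw":35,"linear":[0,0,0],"twist":0},{"claw":35,"linear":[0,0,0],"twist":0},{"claw":35,"linear":[0,0,0],"twist":0},{"claw":35,"linear":[0,0,0],"twist":0},{"claw":35,"linear":[0,0,0],"twist":0}]'
python3 - <<'E'
from h import *
go(bed(5,-225,40))
E
```

```text
clock: 10.67
tool_pos: [0.6164, -0.1207, 0.0097]
orientation: [-88.7, 89.9, 2.8]
force: [-1.8, 2.2, 6.5]
opening: 0.0497
delta tool mm [-30.6 132.4 -59.4] yhead -178.47 clk 10.6667 F [-1.8038  2.2342  6.4853] q [  6.7082  28.143  -19.3183   0.0128 -42.4116  -5.1828] op 0.04966289419166181 down [ 0.002  0.    -1.   ]
```

```bash
python3 -m pendant '[{"claw":35,"linear":[-15,0,0],"twist":0},{"claw":35,"linear":[-25,0,0],"twist":0},{"claw":35,"linear":[-20,0,-20],"twist":0.06},{"claw":35,"linear":[0,0,-31],"twist":0.06},{"claw":35,"linear":[0,0,-31],"twist":0.06},{"claw":35,"linear":[0,30,0],"twist":0},{"claw":35,"linear":[0,30,0],"twist":0},{"claw":35,"linear":[0,30,0],"twist":0},{"claw":35,"linear":[0,25,0],"twist":0},{"claw":35,"linear":[0,0,0],"twist":0}]'
python3 - <<'E'
from h import *
go(bed(5,-225,39.7))
c=cp("wrist");p,d=save("w3","wrist")
E
```

```text
clock: 11.5
tool_pos: [0.4929, -0.1847, 0.068]
orientation: [75.9, 89.8, 157.0]
force: [-1.2, 1.0, -1.6]
opening: 0.0496
delta tool mm [28.4  7.4 -0.1] yhead 171.1 clk 11.5 F [-1.2136  1.0257 -1.5987] q [  0.7736  16.0854 -29.3883  -0.1067 -44.6969  -9.5973] op 0.049623880535447695 down [-0.003  0.001 -1.   ]
```

View pics/w3.png

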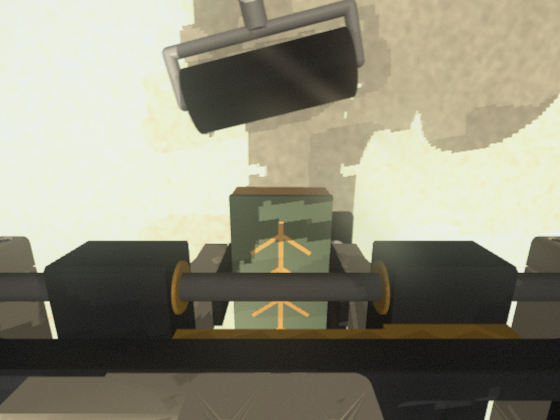

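The block is held square, with its tail clear of the roller (top of picture, rows 20–130).

```bash
python3 -m pendant '[{"claw":35,"linear":[0,3,0],"twist":0},{"claw":35,"linear":[0,0,0],"twist":0},{"claw":35,"linear":[8,0,0],"twist":0},{"claw":35,"linear":[8,0,0],"twist":0},{"claw":35,"linear":[5,0,0],"twist":0},{"claw":35,"linear":[3,0,0],"twist":0},{"claw":35,"linear":[2,0,0],"twist":0},{"claw":35,"linear":[0,0,0],"twist":0},{"claw":35,"linear":[0,0,0],"twist":0},{"claw":35,"linear":[0,0,0],"twist":0}]'
python3 - <<'E'
from h import *
go(bed(5,-225,39.7)); p,d=save("s2","scene")
cv2.imwrite("pics/s2c.png",cv2.resize(p[120:330,180:400,::-1],None,fx=2.7,fy=2.7,interpolation=2))
E
```

```text
clock: 12.38
tool_pos: [0.4957, -0.1847, 0.0423]
orientation: [-94.8, 90.0, -13.6]
force: [-0.6, -0.7, -0.6]
opening: 0.0498
delta tool mm [ 2.6 10.3 -0.5] yhead 171.21 clk 12.3833 F [-0.6002 -0.692  -0.6289] q [  0.8313  18.2671 -30.7073   0.0067 -41.0084  -9.6264] op 0.04984561434670965 down [ 0. -0. -1.]
```

View pics/s2c.png

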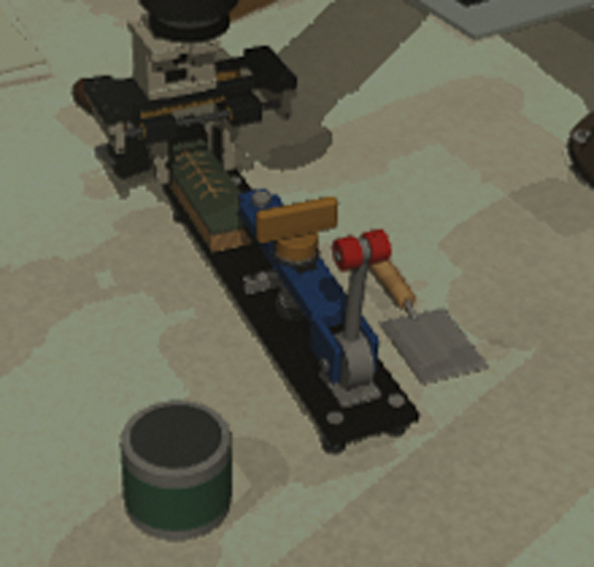

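The lever stands upright, its red handle at about (361,249) in the crop. The block hovers over the bed, about 10 mm too far from the robot, so I correct and lay it down.

```bash
python3 -m pendant '[{"claw":35,"linear":[0,5,0],"twist":0},{"claw":35,"linear":[0,5,0],"twist":0},{"claw":35,"linear":[0,0,0],"twist":0},{"claw":35,"linear":[1,0,0],"twist":0},{"claw":35,"linear":[1,0,0],"twist":0},{"claw":35,"linear":[0.7,0,0],"twist":0},{"claw":35,"linear":[0,0,0],"twist":0},{"claw":35,"linear":[0,0,0],"twist":0},{"claw":35,"linear":[0,0,0],"twist":0},{"claw":35,"linear":[0,0,0],"twist":0}]'
python3 - <<'E'
from h import *
go(bed(3,-165,39.7))
E
```

```text
clock: 13.27
tool_pos: [0.4858, -0.1831, 0.0397]
orientation: [-102.4, 90.0, -21.2]
force: [-1.2, 0.8, 4.2]
opening: 0.0497
delta tool mm [-0.   2.2 59.5] yhead 171.21 clk 13.2667 F [-1.2376  0.8167  4.1506] q [  1.0306  17.7233 -32.0896   0.0095 -40.172   -9.8248] op 0.04971319769746539 down [ 0. -0. -1.]
```

```bash
python3 -m pendant '[{"claw":35,"linear":[0,0,6],"twist":0},{"claw":35,"linear":[0,0,7],"twist":0},{"claw":35,"linear":[0,0,7],"twist":0},{"claw":35,"linear":[0,0,7],"twist":0},{"claw":35,"linear":[0,0,7],"twist":0},{"claw":35,"linear":[0,0,7],"twist":0},{"claw":35,"linear":[0,0,7],"twist":0},{"claw":35,"linear":[0,0,5],"twist":0},{"claw":35,"linear":[0,0,1],"twist":0},{"claw":35,"linear":[0,0,0],"twist":0}]'
python3 - <<'E'
from h import *
go(bed(3,-165,39.7))
E
```

```text
clock: 14.1
tool_pos: [0.4943, -0.1288, 0.0397]
orientation: [-53.7, 90.0, 27.6]
force: [-0.9, 1.5, 7.1]
opening: 0.0493
delta tool mm [-0.   2.3  4.5] yhead 171.25 clk 14.1 F [-0.8636  1.5435  7.1017] q [  7.4441  17.0603 -33.1422  -0.0209 -39.7611 -16.1733] op 0.04930644150414289 down [ 0.001  0.    -1.   ]
```

Sliding freely. Now I creep to the stop, then to the fence.

```bash
python3 -m pendant '[{"claw":35,"linear":[0,0,1.5],"twist":0},{"claw":35,"linear":[0,0,1.5],"twist":0},{"claw":35,"linear":[0,0,1],"twist":0},{"claw":35,"linear":[0,0,0.5],"twist":0},{"claw":35,"linear":[0,1,0],"twist":0},{"claw":35,"linear":[0,1,0],"twist":0},{"claw":35,"linear":[0,1,0],"twist":0},{"claw":35,"linear":[0,0,0],"twist":0},{"claw":35,"linear":[0,0,0],"twist":0},{"claw":35,"linear":[0,0,0],"twist":0}]'
python3 - <<'E'
from h import *
go(bed(0,-165,39.7)); o,T,p=st(); print("F tool",T.T@o["force"])
E
```

```text
clock: 14.93
tool_pos: [0.492, -0.1245, 0.0396]
orientation: [-57.6, 90.0, 23.6]
force: [2.0, 1.0, 5.6]
opening: 0.0498
delta tool mm [-0.1  2.4  0.6] yhead 171.21 clk 14.9333 F [2.0259 1.0001 5.5852] q [  7.9953  16.8022 -33.559   -0.019  -39.5955 -16.7658] op 0.04982720018354218 down [ 0.001  0.    -1.   ]
F tool [-5.5834 -1.8531  1.3001]
```

```bash
python3 -m pendant '[{"claw":35,"linear":[0,0.5,0],"twist":0},{"claw":35,"linear":[0,0.5,0],"twist":0},{"claw":35,"linear":[0,0.5,0],"twist":0},{"claw":35,"linear":[0,0.5,0],"twist":0},{"claw":35,"linear":[0,0,0.5],"twist":0},{"claw":35,"linear":[0,0,0.5],"twist":0},{"claw":35,"linear":[0,0,0.5],"twist":0},{"claw":35,"linear":[0,0,0],"twist":0},{"claw":35,"linear":[0,0,0],"twist":0},{"claw":35,"linear":[0,0,0],"twist":0}]'
python3 - <<'E'
from h import *
go(bed(0,-165,39.7)); o,T,p=st(); print("F tool",T.T@o["force"],o["moment"])
E
```

```text
clock: 15.77
tool_pos: [0.4916, -0.124, 0.0398]
orientation: [-102.8, 89.8, -21.6]
force: [8.6, -8.9, 0.5]
opening: 0.0501
delta tool mm [0.1 1.9 0.1] yhead 171.22 clk 15.7667 F [ 8.6451 -8.864   0.468 ] q [  8.1423  16.6732 -33.7859   0.1359 -39.39   -17.0318] op 0.05006476938900176 down [ 0.003 -0.001 -1.   ]
F tool [-0.4337 -9.8987 -7.4401] [-3.197  -2.9516 -0.2772]
```

Both contacts are felt: about 10 N at the fence and 7 N at the stop. That puts the bed origin 1.9 mm further out in bed x. Next: release, rise, and go to the nut.

```bash
sed -i 's/^O=.*YAW/O=np.array([.5169,.0392,0]); YAW/' h.py
python3 -m pendant '[{"claw":75,"linear":[0,0,0],"twist":0},{"claw":75,"linear":[0,0,0],"twist":0},{"claw":75,"linear":[0,0,0],"twist":0},{"claw":75,"linear":[0,0,0],"twist":0},{"claw":75,"linear":[0,0,0],"twist":0},{"claw":75,"linear":[-20,0,0],"twist":0},{"claw":75,"linear":[-38,0,0],"twist":0},{"claw":75,"linear":[-38,0,0],"twist":0},{"claw":75,"linear":[-38,0,0],"twist":0},{"claw":75,"linear":[-38,0,0],"twist":0}]'
python3 -m pendant '[{"claw":50,"linear":[0,0,33],"twist":0},{"claw":50,"linear":[0,0,33],"twist":0},{"claw":50,"linear":[0,0,33],"twist":0},{"claw":50,"linear":[0,0,33],"twist":0},{"claw":50,"linear":[0,0,33],"twist":0},{"claw":50,"linear":[0,0,0],"twist":0},{"claw":50,"linear":[0,0,0],"twist":0},{"claw":50,"linear":[0,0,0],"twist":0},{"claw":50,"linear":[0,0,0],"twist":0},{"claw":50,"linear":[0,0,0],"twist":0}]'
python3 - <<'E'
from h import *
go(bed(0,0,119)); c=cp("wrist");p,d=save("w4","wrist");C=cloud("wrist",d,c)
E
```

```text
clock: 16.6
tool_pos: [0.4889, -0.123, 0.2131]
orientation: [92.8, 89.9, 174.0]
force: [0.8, -0.1, -0.4]
opening: 0.0747
clock: 17.43
tool_pos: [0.5148, 0.0391, 0.2114]
orientation: [115.6, 90.0, -163.2]
force: [-0.1, 1.8, -1.1]
opening: 0.05
delta tool mm [92.4 -2.1  0.5] yhead 171.13 clk 17.4333 F [-0.1357  1.7583 -1.0626] q [ 26.1477   6.1902 -20.3915  -0.0041 -63.4402 -35.0109] op 0.049990906185851204 down [-0. -0. -1.]
```

View pics/w4.png

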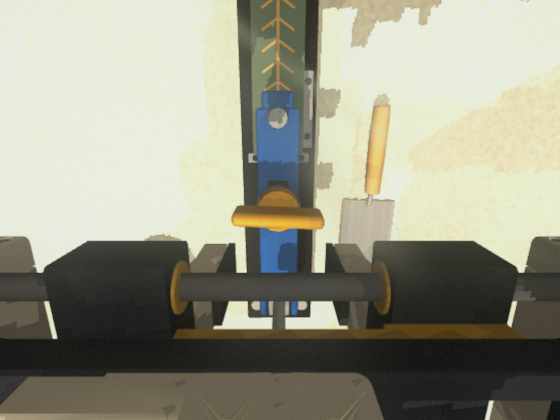

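The block lies under the strap, between fence and stop (columns 250–305). The blade at (279,217) is tilted slightly clockwise. I measure both.

Run:
```python
from h import *
p=cv2.imread("pics/w4.png");d=np.load("pics/w4.npy");c=cp("wrist");C=cloud("wrist",d,c)
B,G,R=[p[:,:,i].astype(int) for i in range(3)];v,u=np.mgrid[:420,:560]
def pl(m,z):
    k,Rm,t=c;o=-Rm.T@t;n=np.argwhere(m);r=np.stack([(n[:,1]-k["cx"])/k["fx"],(n[:,0]-k["cy"])/k["fy"],np.ones(len(n))],-1)@Rm
    return Ro.from_euler('z',-YAW,degrees=True).apply(np.c_[o[:2]+r[:,:2]*((z-o[2])/r[:,2])[:,None],0*r[:,0]]-[*O[:2],0])[:,:2]*1000
# blade: lower edge (bottom-most brass px per column) and top edge, pixel fit
w=(R>B+50)&(v>195)&(v<240)&(u>228)&(u<330)
for nm,f in(("low",max),("up",min)):
    pts=[(f(np.where(w[:,x])[0]),x) for x in range(236,322) if w[:,x].any() and not(nm=="up" and 250<x<306)]
    m=np.zeros_like(w); [m.__setitem__(q,1) for q in pts]; P=pl(m,.142); k=np.polyfit(P[:,0],P[:,1],1); print(nm,"blade rel bed deg",np.degrees(np.arctan(k[0])),"y0",k[1])
bl=(B>R+25)&(v>125)&(v<185)
def edge(mask,rows,z,nm):
    for f in(min,max):
        m=np.zeros_like(w)
        for r in rows:
            x=np.where(mask[r])[0]
            if len(x): m[r,f(x)]=1
        P=pl(m,z)
        for _ in range(3):
            k=np.polyfit(P[:,1],P[:,0],1);e=abs(P[:,0]-np.polyval(k,P[:,1]));P=P[e<2*np.median(e)+.2]
        print(nm,f.__name__,"yaw rel bed",-np.degrees(np.arctan(k[0])).round(2),"x at mid",np.polyval(k,P[:,1].mean()).round(1),"ys",P[:,1].min().round(),P[:,1].max().round())
edge(bl,range(125,185),.091,"strap")
gr=(G>R+4)&(G>B+4)&(u>240)&(u<312); edge(gr,range(0,85),.054,"block")
dk=(p.max(2)<70)&(u>225)&(u<325); edge(dk,range(0,100),.03,"bed")
```

```text
low blade rel bed deg -2.351907380528219 y0 4.425860972550082
up blade rel bed deg -3.2118129241119067 y0 -11.759711837079676
strap min yaw rel bed 0.87 x at mid 19.0 ys -72.0 -21.0
strap max yaw rel bed -0.91 x at mid -17.3 ys -72.0 -21.0
block min yaw rel bed -1.55 x at mid 25.4 ys -180.0 -112.0
block max yaw rel bed -0.39 x at mid -23.9 ys -181.0 -111.0
bed min yaw rel bed 53.79 x at mid -8.2 ys -189.0 -128.0
bed max yaw rel bed -0.11 x at mid -37.4 ys -189.0 -129.0
```

```bash
python3 -m pendant '[{"claw":50,"linear":[0,-2,0],"twist":-0.117},{"claw":50,"linear":[0,0,0],"twist":-0.117},{"claw":50,"linear":[0,0,0],"twist":-0.117},{"claw":50,"linear":[0,0,0],"twist":-0.117},{"claw":50,"linear":[0,0,0],"twist":-0.117},{"claw":50,"linear":[0,0,0],"twist":-0.117},{"claw":50,"linear":[0,0,0],"twist":-0.117},{"claw":50,"linear":[0,0,0],"twist":-0.117},{"claw":50,"linear":[0,0,0],"twist":-0.117},{"claw":50,"linear":[0,0,0],"twist":-0.117}]'
python3 -m pendant '[{"claw":50,"linear":[0,0,0],"twist":-0.117},{"claw":50,"linear":[0,0,0],"twist":-0.117},{"claw":50,"linear":[0,0,0],"twist":-0.12},{"claw":50,"linear":[0,0,0],"twist":0},{"claw":50,"linear":[0,0,0],"twist":0},{"claw":50,"linear":[0,0,0],"twist":0},{"claw":50,"linear":[0,0,0],"twist":0},{"claw":50,"linear":[0,0,0],"twist":0},{"claw":50,"linear":[0,0,0],"twist":0},{"claw":50,"linear":[0,0,0],"twist":0}]'
python3 - <<'E'
from h import *
go(bed(0,-.5,119))
E
```

```text
clock: 18.32
tool_pos: [0.517, 0.0389, 0.2115]
orientation: [-125.9, 90.0, 22.6]
force: [-0.3, -0.0, -0.4]
opening: 0.0498
clock: 19.15
tool_pos: [0.5171, 0.0397, 0.2115]
orientation: [90.1, 90.0, -101.4]
force: [-0.6, 0.3, 0.1]
opening: 0.0499
delta tool mm [92.5  1.   0. ] yhead -101.51 clk 19.15 F [-0.555   0.2833  0.1102] q [ 26.0985   6.4005 -20.1411   0.0008 -63.4589  52.3864] op 0.049885652808714466 down [-0. -0. -1.]
```

```bash
python3 -m pendant '[{"claw":50,"linear":[30,1,0],"twist":0},{"claw":50,"linear":[30,0,0],"twist":0},{"claw":50,"linear":[20,0,0],"twist":0},{"claw":50,"linear":[10,0,0],"twist":0},{"claw":50,"linear":[2.5,0,0],"twist":0},{"claw":50,"linear":[0,0,0],"twist":0},{"claw":5,"linear":[0,0,0],"twist":0},{"claw":5,"linear":[0,0,0],"twist":0},{"claw":5,"linear":[0,0,0],"twist":0},{"claw":5,"linear":[0,0,0],"twist":0}]'
python3 -m pendant '[{"claw":5,"linear":[0,0,0],"twist":0},{"claw":5,"linear":[0,0,0],"twist":0},{"claw":5,"linear":[0,0,0],"twist":0},{"claw":5,"linear":[0,0,0],"twist":0},{"claw":5,"linear":[0,0,0],"twist":0},{"claw":5,"linear":[0,0,0],"twist":0},{"claw":5,"linear":[0,0,0],"twist":0},{"claw":5,"linear":[0,0,0],"twist":0},{"claw":5,"linear":[0,0,0],"twist":0},{"claw":5,"linear":[0,0,0],"twist":0}]'
python3 - <<'E'
from h import *
go(bed(0,0,119)); o,T,p=st(); print("Ftool",T.T@o["force"],o["moment"])
E
```

```text
clock: 19.98
tool_pos: [0.5174, 0.0389, 0.1199]
orientation: [-146.0, 89.9, 22.6]
force: [0.4, -0.2, 0.0]
opening: 0.0287
clock: 20.82
tool_pos: [0.5172, 0.0393, 0.1193]
orientation: [-128.7, 89.9, 39.9]
force: [-1.6, 4.9, 3.9]
opening: 0.0119
delta tool mm [0.3 0.1 0.3] yhead -101.46 clk 20.8167 F [-1.5655  4.9181  3.9094] q [ 26.031   11.5609 -27.2877  -0.0199 -51.0886  52.52  ] op 0.0119457602971698 down [ 0.001  0.001 -1.   ]
Ftool [-3.9072 -4.5124  2.5088] [1.8862 0.7493 0.0461]
```

```bash
python3 -m pendant '[{"claw":5,"linear":[0.18,0,0],"twist":0.115},{"claw":5,"linear":[0.18,0,0],"twist":0.115},{"claw":5,"linear":[0.18,0,0],"twist":0.115},{"claw":5,"linear":[0.18,0,0],"twist":0.115},{"claw":5,"linear":[0.18,0,0],"twist":0.115},{"claw":5,"linear":[0.18,0,0],"twist":0.115},{"claw":5,"linear":[0.18,0,0],"twist":0.115},{"claw":5,"linear":[0.18,0,0],"twist":0.115},{"claw":5,"linear":[0.18,0,0],"twist":0.115},{"claw":5,"linear":[0.18,0,0],"twist":0.115}]'
python3 - <<'E'
from h import *
go(bed(0,0,117)); o,T,p=st(); print("Ftool",T.T@o["force"],o["moment"])
E
python3 -m pendant '[{"claw":5,"linear":[0.18,0,0],"twist":0.115},{"claw":5,"linear":[0.18,0,0],"twist":0.115},{"claw":5,"linear":[0.18,0,0],"twist":0.115},{"claw":5,"linear":[0.18,0,0],"twist":0.115},{"claw":5,"linear":[0.18,0,0],"twist":0.115},{"claw":5,"linear":[0.18,0,0],"twist":0.115},{"claw":5,"linear":[0.18,0,0],"twist":0.115},{"claw":5,"linear":[0,0,0],"twist":0},{"claw":5,"linear":[0,0,0],"twist":0},{"claw":5,"linear":[0,0,0],"twist":0}]'
python3 - <<'E'
from h import *
go(bed(0,0,116)); o,T,p=st(); print("Ftool",T.T@o["force"],o["moment"]); save("s3","scene")
E
```

```text
clock: 21.65
tool_pos: [0.5171, 0.0392, 0.1175]
orientation: [-60.1, 90.0, 42.2]
force: [-2.7, 5.6, 4.2]
opening: 0.0117
delta tool mm [0.5 0.2 0. ] yhead -167.67 clk 21.65 F [-2.6632  5.5965  4.2217] q [ 26.0317  11.6817 -27.4186  -0.0176 -50.8528 -13.6864] op 0.011741264566870085 down [ 0.001  0.001 -1.   ]
Ftool [-4.2202  1.4031  6.038 ] [2.0275 0.8662 0.1092]
clock: 22.48
tool_pos: [0.5171, 0.0393, 0.1162]
orientation: [-4.2, 89.9, 52.3]
force: [-2.8, 5.5, 4.5]
opening: 0.0119
delta tool mm [ 0.2  0.1 -0.2] yhead 146.51 clk 22.4833 F [-2.846   5.5385  4.5214] q [ 26.0343  11.7665 -27.4993  -0.033  -50.6824 -59.5029] op 0.011921676212882433 down [ 0.001  0.001 -1.   ]
Ftool [-4.5188  5.4292  3.0532] [ 2.1962  0.9149 -0.0756]
```

```bash
python3 -m pendant '[{"claw":5,"linear":[0.06,0,0],"twist":0.04},{"claw":5,"linear":[0,0,0],"twist":0},{"claw":5,"linear":[0,0,0],"twist":0},{"claw":50,"linear":[0,0,0],"twist":0},{"claw":50,"linear":[0,0,0],"twist":0},{"claw":50,"linear":[0,0,0],"twist":0},{"claw":50,"linear":[0,0,0],"twist":0},{"claw":50,"linear":[-30,0,0],"twist":0},{"claw":60,"linear":[-40,0,0],"twist":0},{"claw":75,"linear":[-40,0,0],"twist":0}]'
python3 -m pendant '[{"claw":75,"linear":[0,0,0],"twist":-0.117},{"claw":75,"linear":[0,0,0],"twist":-0.117},{"claw":75,"linear":[0,0,0],"twist":-0.117},{"claw":75,"linear":[0,0,0],"twist":-0.12},{"claw":75,"linear":[0,0,0],"twist":0},{"claw":75,"linear":[0,0,0],"twist":0},{"claw":75,"linear":[0,0,0],"twist":0},{"claw":75,"linear":[0,0,0],"twist":0},{"claw":75,"linear":[0,0,0],"twist":0},{"claw":75,"linear":[0,0,0],"twist":0}]'
python3 - <<'E'
from h import *
go(bed(0.5,123.4,160)); c=cp("wrist");p,d=save("w5","wrist")
R=p.astype(int);v,u=np.mgrid[:420,:560];w=(R[:,:,0]>R[:,:,2]+50)&(v<235)&(u>200)&(u<360); n=np.argwhere(w)
print(len(n),n.min(0),n.max(0)); k,Rm,t=c;o=-Rm.T@t
r=np.stack([(n[:,1]-k["cx"])/k["fx"],(n[:,0]-k["cy"])/k["fy"],np.ones(len(n))],-1)@Rm
P=(o[:2]+r[:,:2]*((.137-o[2])/r[:,2])[:,None]); e,V=np.linalg.eigh(np.cov(P.T)); print("blade heading",np.degrees(np.arctan2(V[1,1],V[0,1])))
E
```

```text
clock: 23.37
tool_pos: [0.5159, 0.038, 0.2263]
orientation: [155.5, 89.8, -150.3]
force: [0.6, 0.8, 0.2]
opening: 0.0529
clock: 24.2
tool_pos: [0.5168, 0.0387, 0.2258]
orientation: [125.6, 90.0, -153.2]
force: [0.3, 0.3, -0.2]
opening: 0.0748
delta tool mm [ 65.8  -0.4 123.9] yhead 171.14 clk 24.2 F [ 0.2643  0.2768 -0.2354] q [ 26.0032   5.7533 -18.9246   0.0002 -65.3323 -34.8637] op 0.07481490803367669 down [-0. -0. -1.]
2385 [  0 260] [234 359]
blade heading 81.735887754151
```

View pics/w5.png

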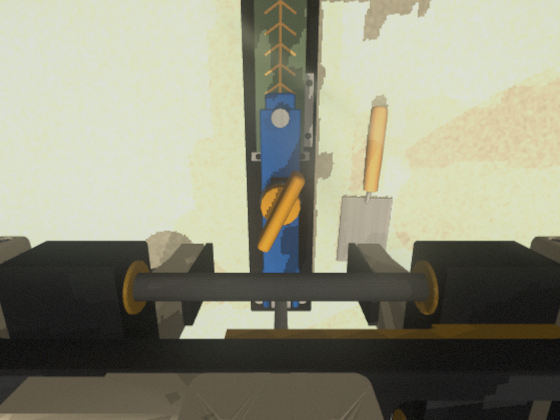

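The blade now runs from (263,247) to (301,180), about 2.04 rad, and the block has not moved. Next I grip the upright lever.

```bash
python3 -m pendant '[{"claw":75,"linear":[0,0,31],"twist":0},{"claw":75,"linear":[0,0,31],"twist":0},{"claw":75,"linear":[0,0,31],"twist":0},{"claw":75,"linear":[0,0,31],"twist":0},{"claw":75,"linear":[0,0,0],"twist":0},{"claw":75,"linear":[0,0,0],"twist":0},{"claw":75,"linear":[20,0,0],"twist":0},{"claw":75,"linear":[20,0,0],"twist":0},{"claw":75,"linear":[18,0,0],"twist":0},{"claw":75,"linear":[7,0,0],"twist":0}]'
python3 -m pendant '[{"claw":75,"linear":[0,0,0],"twist":0},{"claw":30,"linear":[0,0,0],"twist":0},{"claw":30,"linear":[0,0,0],"twist":0},{"claw":30,"linear":[0,0,0],"twist":0},{"claw":30,"linear":[0,0,0],"twist":0},{"claw":30,"linear":[0,0,0],"twist":0},{"claw":30,"linear":[0,0,0],"twist":0},{"claw":30,"linear":[0,0,0],"twist":0},{"claw":30,"linear":[0,0,0],"twist":0},{"claw":30,"linear":[0,0,0],"twist":0}]'
python3 - <<'E'
from h import *
go(bed(.5,123.4,160))
a=np.linspace(1.52,0,21); f=.96*a; y=120*np.cos(f); z=-4.67*a+120*np.sin(f)
print(np.c_[-np.diff(z),np.diff(y)].round(1).tolist())
E
```

```text
clock: 25.08
tool_pos: [0.5343, 0.1597, 0.1584]
orientation: [124.5, 89.8, -154.3]
force: [-1.3, -0.3, 0.1]
opening: 0.075
clock: 25.92
tool_pos: [0.5359, 0.1614, 0.161]
orientation: [-50.6, 90.0, 30.6]
force: [-0.4, 1.1, 0.7]
opening: 0.0397
delta tool mm [ 1.  -0.4 -0.2] yhead 171.21 clk 25.9167 F [-0.4286  1.1327  0.6978] q [ 36.8021  12.7747 -19.3443   0.0019 -57.8663 -45.5929] op 0.03970490993974451 down [ 0.  0. -1.]
[[0.9, 8.7], [1.6, 8.5], [2.2, 8.4], [2.8, 8.2], [3.4, 7.9], [3.9, 7.6], [4.5, 7.3], [5.0, 6.9], [5.5, 6.5], [6.0, 6.1], [6.4, 5.6], [6.8, 5.1], [7.1, 4.6], [7.4, 4.0], [7.7, 3.4], [7.9, 2.8], [8.1, 2.2], [8.3, 1.6], [8.3, 1.0], [8.4, 0.3]]
```

```bash
python3 -m pendant '[{"claw":30,"linear":[0.9,0,8.7],"twist":0},{"claw":30,"linear":[1.6,0,8.5],"twist":0},{"claw":30,"linear":[2.2,0,8.4],"twist":0},{"claw":30,"linear":[2.8,0,8.2],"twist":0},{"claw":30,"linear":[3.4,0,7.9],"twist":0},{"claw":30,"linear":[3.9,0,7.6],"twist":0},{"claw":30,"linear":[4.5,0,7.3],"twist":0},{"claw":30,"linear":[5,0,6.9],"twist":0},{"claw":30,"linear":[5.5,0,6.5],"twist":0},{"claw":30,"linear":[6,0,6.1],"twist":0}]'
python3 -c "
from h import *
go(bed(.5,110,56))"
python3 -m pendant '[{"claw":30,"linear":[6.4,0,5.6],"twist":0},{"claw":30,"linear":[6.8,0,5.1],"twist":0},{"claw":30,"linear":[7.1,0,4.6],"twist":0},{"claw":30,"linear":[7.4,0,4],"twist":0},{"claw":30,"linear":[7.7,0,3.4],"twist":0},{"claw":30,"linear":[7.9,0,2.8],"twist":0},{"claw":30,"linear":[8.1,0,2.2],"twist":0},{"claw":30,"linear":[8.3,0,1.6],"twist":0},{"claw":30,"linear":[8.3,0,1],"twist":0},{"claw":30,"linear":[8.4,0,0.3],"twist":0}]'
python3 -c "
from h import *
go(bed(.5,230,44.2))"
```

```text
clock: 26.75
tool_pos: [0.5497, 0.2408, 0.1269]
orientation: [-38.0, 89.6, 43.3]
force: [-1.9, 8.0, 12.0]
opening: 0.0396
delta tool mm [ 70.3   1.6 -94.6] yhead 171.28 clk 26.75 F [-1.9038  7.9868 12.0126] q [ 42.2846  18.0227 -16.9814  -0.0091 -54.5653 -51.0012] op 0.03964534703753014 down [ 0.005  0.005 -1.   ]
clock: 27.58
tool_pos: [0.5568, 0.2765, 0.051]
orientation: [-31.6, 89.0, 49.8]
force: [0.2, 24.3, 3.2]
opening: 0.0394
delta tool mm [  6.6   2.7 -10.7] yhead 171.34 clk 27.5833 F [ 0.1844 24.3047  3.1528] q [ 44.3163  24.306  -18.9582  -0.1337 -45.7316 -52.8847] op 0.03944136014890767 down [ 0.011  0.013 -1.   ]
```

```bash
python3 -m pendant '[{"claw":30,"linear":[0,0,0],"twist":0},{"claw":30,"linear":[0,0,0],"twist":0},{"claw":30,"linear":[0,0,0],"twist":0},{"claw":30,"linear":[0,0,0],"twist":0},{"claw":30,"linear":[0,0,0],"twist":0},{"claw":30,"linear":[0,0,0],"twist":0},{"claw":30,"linear":[0,0,0],"twist":0},{"claw":30,"linear":[0,0,0],"twist":0},{"claw":30,"linear":[0,0,0],"twist":0},{"claw":30,"linear":[0,0,0],"twist":0}]'
python3 - <<'E'
from h import *
go(bed(.5,230,44.2)); p,d=save("s4","scene"); cv2.imwrite("pics/s4c.png",cv2.resize(p[120:330,180:400,::-1],None,fx=2.7,fy=2.7,interpolation=2))
E
```

```text
clock: 28.42
tool_pos: [0.5567, 0.2767, 0.0508]
orientation: [-30.6, 89.0, 50.8]
force: [1.7, 24.9, 0.3]
opening: 0.0393
delta tool mm [  6.4   2.5 -10.9] yhead 171.35 clk 28.4167 F [ 1.6878 24.8572  0.2958] q [ 44.3288  24.3251 -18.9494  -0.1565 -45.7327 -52.8696] op 0.039308728201169124 down [ 0.011  0.014 -1.   ]
```

View pics/s4c.png

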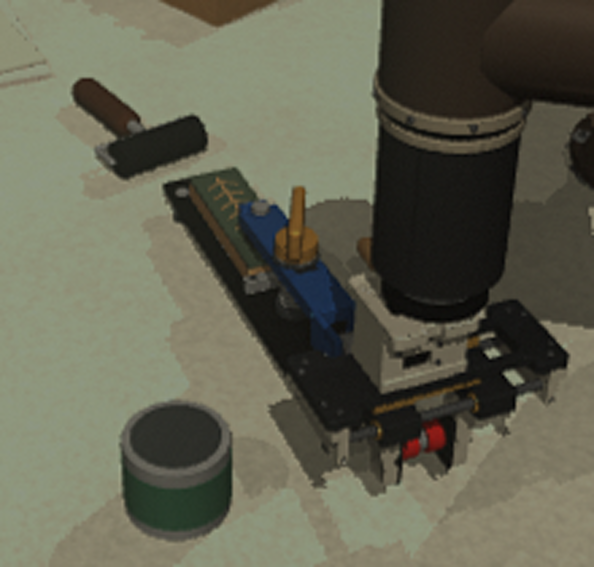

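The scene shows the lever down in the jaws and the block clamped under the strap. The 25 N outward load means the handle was pinched about 10 mm off-centre. I relieve that, press down a little, release, then press the handle to its stop from above.

```bash
python3 -m pendant '[{"claw":30,"linear":[0,0,4],"twist":0},{"claw":30,"linear":[0,0,4],"twist":0},{"claw":30,"linear":[0,0,3],"twist":0},{"claw":30,"linear":[1.5,0,0],"twist":0},{"claw":30,"linear":[1.5,0,0],"twist":0},{"claw":30,"linear":[1,0,0],"twist":0},{"claw":30,"linear":[0,0,0],"twist":0},{"claw":30,"linear":[0,0,0],"twist":0},{"claw":30,"linear":[0,0,0],"twist":0},{"claw":30,"linear":[0,0,0],"twist":0}]'
python3 -c "
from h import *
go(bed(.5,240,44.2))"
```

```text
clock: 29.3
tool_pos: [0.5541, 0.2779, 0.0449]
orientation: [-33.7, 89.9, 47.5]
force: [1.6, 2.9, 3.1]
opening: 0.0394
delta tool mm [ 0.7 -0.2 -1.6] yhead 171.2 clk 29.3 F [1.6206 2.8543 3.0764] q [ 44.6558  25.0319 -18.7775  -0.004  -46.1329 -53.4529] op 0.03937390238720521 down [ 0.001  0.001 -1.   ]
```

```bash
python3 -m pendant '[{"claw":30,"linear":[1,0,0],"twist":0},{"claw":30,"linear":[1,0,0],"twist":0},{"claw":30,"linear":[1,0,0],"twist":0},{"claw":30,"linear":[0,0,0],"twist":0},{"claw":30,"linear":[0,0,0],"twist":0},{"claw":30,"linear":[0,0,0],"twist":0},{"claw":30,"linear":[0,0,0],"twist":0},{"claw":30,"linear":[0,0,0],"twist":0},{"claw":30,"linear":[0,0,0],"twist":0},{"claw":30,"linear":[0,0,0],"twist":0}]'
python3 -c "
from h import *
go(bed(.5,240,44.2))"
```

```text
clock: 30.13
tool_pos: [0.5541, 0.2776, 0.0421]
orientation: [-62.0, 90.0, 19.2]
force: [0.3, 1.9, 6.0]
opening: 0.0394
delta tool mm [-2.1 -0.2 -1.3] yhead 171.21 clk 30.1333 F [0.2809 1.8683 5.98  ] q [ 44.6514  25.2287 -18.9276   0.022  -45.8106 -53.4531] op 0.039407004365768356 down [ 0.001  0.    -1.   ]
```

```bash
python3 -m pendant '[{"claw":30,"linear":[1,0,0],"twist":0},{"claw":30,"linear":[1,0,0],"twist":0},{"claw":30,"linear":[1,0,0],"twist":0},{"claw":30,"linear":[0,0,0],"twist":0},{"claw":30,"linear":[0,0,0],"twist":0},{"claw":30,"linear":[0,0,0],"twist":0},{"claw":30,"linear":[0,0,0],"twist":0},{"claw":30,"linear":[0,0,0],"twist":0},{"claw":30,"linear":[0,0,0],"twist":0},{"claw":30,"linear":[0,0,0],"twist":0}]'
python3 -c "
from h import *
go(bed(.5,240,44.2))"
```

```text
clock: 30.97
tool_pos: [0.5542, 0.2774, 0.0395]
orientation: [-89.3, 90.0, -8.1]
force: [-0.2, 1.2, 8.7]
opening: 0.0396
delta tool mm [-4.7 -0.1 -1.1] yhead 171.22 clk 30.9667 F [-0.1635  1.1616  8.7447] q [ 44.6385  25.4094 -19.0672   0.0491 -45.4967 -53.4553] op 0.03963671683317454 down [ 0.001 -0.    -1.   ]
```

```bash
python3 -m pendant '[{"claw":75,"linear":[0,0,0],"twist":0},{"claw":75,"linear":[0,0,0],"twist":0},{"claw":75,"linear":[0,0,0],"twist":0},{"claw":75,"linear":[0,0,0],"twist":0},{"claw":75,"linear":[0,0,0],"twist":0},{"claw":75,"linear":[-20,0,0],"twist":0},{"claw":75,"linear":[-30,0,0],"twist":0},{"claw":0,"linear":[-30,0,-8],"twist":0},{"claw":0,"linear":[0,0,0],"twist":0},{"claw":0,"linear":[0,0,0],"twist":0}]'
python3 - <<'E'
from h import *
go(bed(.5,230,76))
p,d=save("s5","scene");C=cloud("scene",d);R=p.astype(int)
m=(R[:,:,0]>R[:,:,1]+50)&(R[:,:,0]>R[:,:,2]+50)&(abs(C[:,:,0]-.55)<.06)&(abs(C[:,:,1]-.26)<.06)
P=C[m]; Q=Ro.from_euler('z',-YAW,degrees=True).apply(P-O)*1000; print(len(P),np.median(Q,0),np.percentile(Q,[2,50,98],axis=0))
d0=np.load("pics/scene0.npy");p0=cv2.imread("pics/scene0.png")[:,:,::-1].astype(int);C=cloud("scene",d0)
m=(p0[:,:,0]>p0[:,:,1]+50)&(p0[:,:,0]>p0[:,:,2]+50)&(abs(C[:,:,0]-.55)<.06)&(abs(C[:,:,1]-.26)<.06)
Q=Ro.from_euler('z',-YAW,degrees=True).apply(C[m]-O)*1000; print(len(Q),np.median(Q,0),np.percentile(Q,[2,50,98],axis=0))
E
```

```text
clock: 31.8
tool_pos: [0.5534, 0.2702, 0.1206]
orientation: [-38.0, 89.8, 43.2]
force: [-0.4, -0.8, -0.5]
opening: 0.0607
delta tool mm [44.6  0.3 -4. ] yhead 171.19 clk 31.8 F [-0.4234 -0.7627 -0.5076] q [ 44.173   19.8308 -15.1925   0.0044 -54.7594 -52.9836] op 0.060718128221607805 down [ 0.003  0.003 -1.   ]
162 [  2.7429 240.4526  75.3208] [[-18.6992 226.9566  63.0871]
 [  2.7429 240.4526  75.3208]
 [ 19.8777 246.8586  80.242 ]]
159 [  3.77   238.7412  71.8614] [[-18.2916 225.3783  61.0285]
 [  3.77   238.7412  71.8614]
 [ 19.9405 246.0668  77.2823]]
```

The handle reads about 3 mm higher than at the start, so it is not fully down. I press it with closed fingers.

```bash
python3 -m pendant '[{"claw":0,"linear":[0,0,-4],"twist":0},{"claw":0,"linear":[0,0,0],"twist":0},{"claw":0,"linear":[10,0,0],"twist":0},{"claw":0,"linear":[10,0,0],"twist":0},{"claw":0,"linear":[10,0,0],"twist":0},{"claw":0,"linear":[5,0,0],"twist":0},{"claw":0,"linear":[4,0,0],"twist":0},{"claw":0,"linear":[2,0,0],"twist":0},{"claw":0,"linear":[2,0,0],"twist":0},{"claw":0,"linear":[1.5,0,0],"twist":0}]'
python3 -c "
from h import *
go(bed(.5,230,76))"
python3 -m pendant '[{"claw":0,"linear":[1,0,0],"twist":0},{"claw":0,"linear":[1,0,0],"twist":0},{"claw":0,"linear":[0,0,0],"twist":0},{"claw":0,"linear":[0,0,0],"twist":0},{"claw":0,"linear":[0,0,0],"twist":0},{"claw":0,"linear":[0,0,0],"twist":0},{"claw":0,"linear":[0,0,0],"twist":0},{"claw":0,"linear":[0,0,0],"twist":0},{"claw":0,"linear":[0,0,0],"twist":0},{"claw":0,"linear":[0,0,0],"twist":0}]'
python3 -c "
from h import *
go(bed(.5,230,76))"
```

```text
clock: 32.68
tool_pos: [0.5521, 0.2659, 0.0741]
orientation: [-50.8, 90.0, 30.4]
force: [0.1, -1.2, 0.2]
opening: 0.0005
delta tool mm [-1.9 -0.4  0.6] yhead 171.21 clk 32.6833 F [ 0.0881 -1.1901  0.2368] q [ 43.9548  22.5266 -18.183    0.0049 -49.275  -52.7459] op 0.0004558757137541507 down [ 0.  0. -1.]
clock: 33.52
tool_pos: [0.5521, 0.2658, 0.0722]
orientation: [-45.9, 90.0, 35.3]
force: [-0.8, 0.1, 1.4]
opening: 0.0002
delta tool mm [-3.8 -0.4  0.7] yhead 171.21 clk 33.5167 F [-0.7582  0.1041  1.4479] q [ 43.9518  22.6431 -18.2935   0.0023 -49.0519 -52.7464] op 0.00022527944567363336 down [ 0.  0. -1.]
```

```bash
python3 -m pendant '[{"claw":0,"linear":[1,0,0],"twist":0},{"claw":0,"linear":[1,0,0],"twist":0},{"claw":0,"linear":[1,0,0],"twist":0},{"claw":0,"linear":[0,0,0],"twist":0},{"claw":0,"linear":[0,0,0],"twist":0},{"claw":0,"linear":[0,0,0],"twist":0},{"claw":0,"linear":[0,0,0],"twist":0},{"claw":0,"linear":[0,0,0],"twist":0},{"claw":0,"linear":[0,0,0],"twist":0},{"claw":0,"linear":[0,0,0],"twist":0}]'
python3 - <<'E'
from h import *
go(bed(.5,230,76))
c=cp("scene");p,d=save("s6","scene");print([np.round(pix("scene",bed(0,y,z))) for y,z in((230,63),(110,63))])
cv2.imwrite("pics/s6c.png",cv2.resize(p[220:330,270:400,::-1],None,fx=5,fy=5,interpolation=2))
E
```

```text
clock: 34.35
tool_pos: [0.5522, 0.2658, 0.0693]
orientation: [-52.0, 90.0, 29.2]
force: [-0.1, 0.4, 5.7]
opening: 0.0004
delta tool mm [-6.7 -0.3  0.6] yhead 171.21 clk 34.35 F [-0.1236  0.4044  5.6663] q [ 43.951   22.8363 -18.4503   0.0084 -48.6895 -52.7469] op 0.00035718247913599677 down [ 0.  0. -1.]
[array([333., 285.]), array([309., 250.])]
```

View pics/s6c.png

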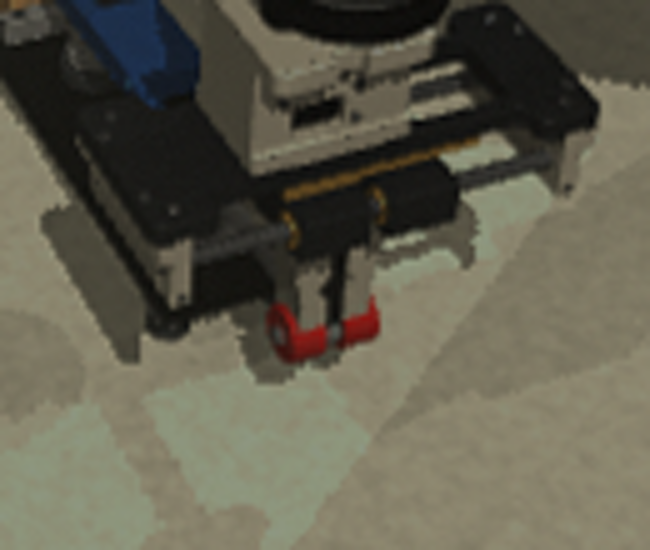

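The fingers are on the barrels. I measure the handle again from this picture.

```bash
cat > hd.py <<'E'
from h import *
def q(n):
    d=np.load(f"pics/{n}.npy");p=cv2.imread(f"pics/{n}.png")[:,:,::-1].astype(int);C=cloud("scene",d)
    m=(p[:,:,0]>p[:,:,1]+50)&(p[:,:,0]>p[:,:,2]+50)&(abs(C[:,:,0]-.55)<.06)&(abs(C[:,:,1]-.26)<.06)
    Q=Ro.from_euler('z',-YAW,degrees=True).apply(C[m]-O)*1000; px=np.argwhere(m); print(n,len(Q),np.percentile(Q[:,1:],[2,50,98],axis=0).round(1).tolist(),"rows",px[:,0].min(),px[:,0].max(),px.mean(0).round(1))
E
python3 -c "
from hd import *
[q(n) for n in('scene0','s5','s6')]"
```

```text
scene0 159 [[225.4, 61.0], [238.7, 71.9], [246.1, 77.3]] rows 278 292 [284.4 335. ]
s5 162 [[227.0, 63.1], [240.5, 75.3], [246.9, 80.2]] rows 276 291 [283.4 335.5]
s6 84 [[231.5, 64.0], [243.6, 71.5], [246.3, 79.2]] rows 280 291 [285.9 335.4]
```

```bash
python3 -c "
import cv2,numpy as np
c=[cv2.resize(cv2.imread(f'pics/{n}.png')[262:306,312:360],None,fx=5.4,fy=9,interpolation=cv2.INTER_NEAREST) for n in('scene0','s5','s6')]
im=np.hstack(c)
for k in range(0,44,4): cv2.line(im,(0,k*9),(im.shape[1],k*9),(255,255,255),1)
cv2.imwrite('pics/cmp.png',im)"
```

```text
(no output)
```

View pics/cmp.png

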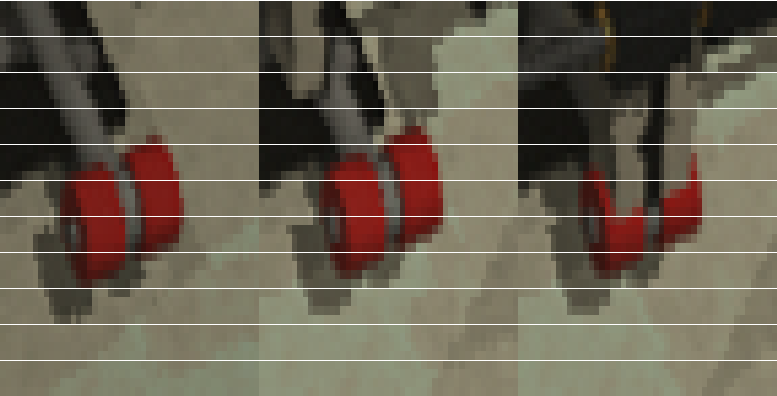

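The handle hasn't moved under 5.7 N of pressing, although about 2 N should move it, so it is at its stop. It reads 3 mm higher than at the start because turning the nut 2 rad tips the strap (and the lever's zero) by 0.029 rad, which is 3.5 mm at the handle. I withdraw and check.

```bash
python3 -m pendant '[{"claw":0,"linear":[-5,0,0],"twist":0},{"claw":0,"linear":[-15,0,0],"twist":0},{"claw":0,"linear":[-35,0,0],"twist":0},{"claw":0,"linear":[-40,0,0],"twist":0},{"claw":0,"linear":[-40,0,0],"twist":0},{"claw":0,"linear":[-20,0,20],"twist":0},{"claw":0,"linear":[0,0,35],"twist":0},{"claw":0,"linear":[0,0,35],"twist":0},{"claw":0,"linear":[0,0,20],"twist":0},{"claw":0,"linear":[0,0,0],"twist":0}]'
python3 - <<'E'
from hd import *
go(bed(0,230,150)); save("s7","scene"); p,d=save("t7","top")
for n in('scene0','s5','s7'): q(n)
c0=cv2.imread("pics/top0.png")[100:310,150:450];a=p[100:310,150:450,::-1]; s=cv2.imread("pics/s7.png")[150:320,180:400]
cv2.imwrite("pics/fin.png",np.vstack([cv2.resize(a,(420,294),interpolation=2),cv2.resize(s,(380,294),interpolation=2)][:1]) if 0 else np.hstack([cv2.resize(a,(420,294),interpolation=2),cv2.resize(s,(380,294),interpolation=2)]))
# block rect on top view and bystanders
C=cloud("top",d);Q=Ro.from_euler('z',-YAW,degrees=True).apply(C.reshape(-1,3)-O).reshape(C.shape)*1000
m=(Q[:,:,2]>44)&(Q[:,:,2]<62)&(abs(Q[:,:,0])<45)&(Q[:,:,1]<-104)&(Q[:,:,1]>-230); P=Q[m]; print("block",m.sum(),P.min(0),P.max(0),cv2.minAreaRect(P[:,:2].astype(np.float32)))
for n in("ink_can","brayer","ink_knife"):
    print(n,[(b["xy"],round(b["confidence"],2)) for b in boxes_of("top",n)[:1]])
E
```

```text
clock: 35.23
tool_pos: [0.5684, 0.3777, 0.2227]
orientation: [123.3, 89.9, -155.4]
force: [-0.2, 0.0, -0.8]
opening: 0.0004
delta tool mm [  72.8   -0.7 -112.4] yhead 171.32 clk 35.2333 F [-0.168   0.0095 -0.8337] q [ 49.9057  21.4266   1.502   -0.039  -70.1531 -58.5706] op 0.00043005355369117007 down [-0.001 -0.001 -1.   ]
scene0 159 [[225.4, 61.0], [238.7, 71.9], [246.1, 77.3]] rows 278 292 [284.4 335. ]
s5 162 [[227.0, 63.1], [240.5, 75.3], [246.9, 80.2]] rows 276 291 [283.4 335.5]
s7 165 [[225.8, 64.2], [240.0, 75.3], [246.1, 80.8]] rows 276 291 [283.3 335.5]
block 746 [ -37.0143 -204.5886   44.0752] [  22.8658 -104.1429   59.7883] ((-6.897846221923828, -154.45291137695312), (59.897361755371094, 100.39102935791016), 0.21987448632717133)
ink_can [([215.1, 142.9], 0.59)]
brayer [([388.5, 223.6], 0.58)]
ink_knife [([240.2, 251.4], 0.73)]
```

View pics/fin.png

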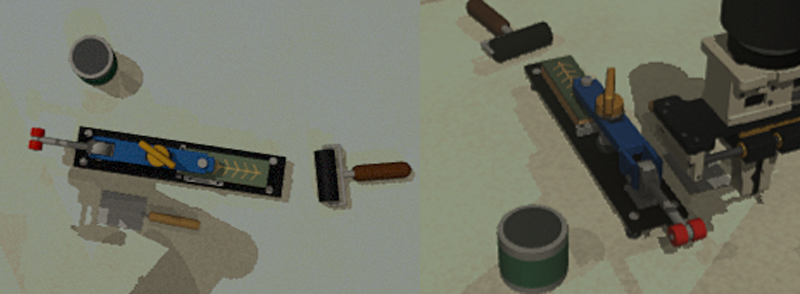

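```bash
python3 -c "
from h import *
print(close_job())"
```

```text
the job is handed in; nothing more can be done
None
```

The lino block is clamped on the bed, the robot is clear of everything, and the job was handed in at about 35 s of the 72 s allowed. I never saw the pad touch the block. That rests on the nut reading about 2.04 rad, against a stated first touch at about 2.0.

What I did, in order:
- **Lever up:** I swung it up to its open position.
- **Block home:** I laid it flat on the bed, slid it under the pad, and pressed it home with about 7 N on the end stop and 10 N on the side fence.
- **Wing nut:** I turned it clockwise from about 0.05 to about 2.04 rad.
- **Lever down:** I swung it closed, pressed it to its stop, let go and withdrew.

What the last checks showed:
- **Block:** its tail end is at about −204.6 mm along the bed (home is −205 mm), and it is square to within about 0.2°. The depth outline of its sides was too noisy to confirm the fence contact a second time.
- **Bystanders:** the ink can, roller and ink knife are where they started, to within a pixel or two.

What disagreed or was off:
- **Handle height:** the closed handle reads about 3 mm higher than at the start. I put this down to the strap tipping as the nut was turned, which should raise it about 3.5 mm. It also did not move under 5.7 N of pressing, when about 2 N should move it, so I take it to be fully down.
- **Pressing height:** the closed fingers met the handle about 10 mm lower than its measured top. I could not explain this.
- **Off-centre grip:** I held the handle about 10 mm off-centre while closing it, which put a steady 25 N on the tool. I eased that off before letting go.

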